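# Close up the washing machine's detergent drawer after refilling

### The job

The two dosing tanks in the washing machine's pulled-out detergent drawer have just been refilled. With the fingertips press both filling lids down flat, then push the drawer fully home without slamming or forcing it. Do not grip the drawer or lift anything, and leave everything that stands around where it is.

Things in the scene. Friction and masses are not known exactly. Their poses are not given: they have to be found in the camera images.
- washer: White washing machine, 596 wide, 590 deep, fixed beyond the table edge, front to the robot. A fixed box 101 high stands far back on it. Origin: middle of its top front edge, level with its flat top, 130 mm above the work surface. x points into the machine, square to its front, y to the left for a person facing it, z up. Turned up to 0.1 rad. The drawer is at the left (+y).
- drawer (a joint): Opening of the detergent drawer in m: 0 = fully home; starts 0.16 to 0.20 out, at most 0.22. Pushing along the machine's +x closes it. About 2.5 N of friction; stays where left; hard stop at 0; no spring or latch. Tray 195 wide, 292 long behind the front: at +y an open compartment 48 wide, then the detergent tank, then at -y the softener tank, each with a filling lid.
- drawer_front (a point): Centre of the outer face of the drawer's front, moving with it: a flat upright white panel 209 wide, 70 high, 18 thick, with a grey finger recess drawn on its lower half (the face is flat there too). The panel's top edge is 35 mm above this point, the tray's and tanks' tops 20 mm above it, the machine's flat top 57 mm above it. Drawer home: it is 4 mm in front of the machine's face.
- detergent_lid (a joint): Opening angle of the detergent tank's filling lid in rad: 0 = shut, flat on the tank; grows as its front edge rises; stop at 1.2. Starts 0.55 to 0.95. A stiff hinge (0.02 N m of friction): it stays where it is left; 1 to 2 N on its upper face, nearer the hinge than the raised edge, swing it down; pressed straight down on the raised edge itself it may jam. No spring or catch.
- detergent_lid_hinge (a point): Middle of the detergent lid's hinge line, which runs across the drawer (machine's y), 110 mm behind the drawer's front face and 22.5 mm above the centre of that face. From it the flat grey lid, 72 wide, 4 thick, reaches 72 mm towards the drawer's front, plus a finger tab 22 wide, 7 long. Open, that front edge stands up. Shut, the lid's top is level, 2 mm above this point.
- detergent_lid_edge (a point): Middle of the top face of the detergent lid at its front edge, at the root of the tab, 72 mm from the hinge; moves with the lid.
- softener_lid (a joint): Opening angle of the softener tank's filling lid, exactly like joint detergent_lid. Starts 0.55 to 0.95.
- softener_lid_hinge (a point): On the hinge line of the softener lid, in the middle of its width; same as for the detergent lid, 71 mm beside it towards the machine's -y side; this lid is 60 wide, else alike.
- softener_lid_edge (a point): Middle of the top face of the softener lid at its front edge, 72 mm from the hinge; moves with the lid.
- detergent_jug: Bystander: blue jug with a white cap, 75 x 125, 233 high, loose on the table at the -y side. Origin under its centre.
- softener_bottle: Bystander: white bottle, 72 across, 210 high, loose on the table at the -y side, nearer the robot. Origin under its centre.
- dosing_cup: Bystander: clear light cup, 60 across, 55 high, loose on the machine's top beside the drawer, towards the front edge. Origin under its centre.
- stain_tub: Bystander: white round tub, 76 across, 95 high, loose on the table on the -y side of the open drawer. Origin under its centre.
- peg_basket: Bystander: white basket of wooden pegs, 130 x 190, 80 high, loose on the table on the +y side of the drawer. Origin under its centre.
- scrub_brush: Bystander: scrubbing brush 125 x 52, 38 high, loose on the table in front of the drawer, nearer the robot, on the +y side. Origin under its centre.

How it is judged:
On the way, in this order (a step that is already met when the one before it is completed fails the run):
1. both filling lids are pressed flat while the drawer still stands open (value of joint each of detergent_lid, softener_lid below 0.06 rad and value of joint drawer above 0.08 m), for 0.2 s.
2. the drawer is pushed fully home with both lids flat (value of joint each of detergent_lid, softener_lid below 0.06 rad and value of joint drawer below 0.005 m), for 0.2 s.
At the end, for the whole second after the job is handed in: The drawer is home (within 5 mm of shut) and at rest, both lids are flat (within 0.06 rad), the drawer was pushed in only after the lids were flat, and every bystander is within 30 mm of where it stood (all of step 2 and velocity of joint drawer between -0.01 and 0.01 m/s and distance of each of detergent_jug, softener_bottle, dosing_cup, stain_tub, peg_basket, scrub_brush from where it was at the start of the episode below 0.03 m); the robot touches nothing.
It fails at once if the drawer is slammed (faster than 0.5 m/s) (velocity of joint drawer below -0.5 m/s).
It fails at once if the drawer's front is gripped between the fingers (x of the grasp point in the frame of drawer_front between 0 and 0.018 m and y of the grasp point in the frame of drawer_front between -0.115 and 0.115 m and z of the grasp point in the frame of drawer_front between -0.05 and 0.045 m).
It fails at once if the machine, drawer or lids are pinched hard or forced (more than 60 N from the fingers) (contact force between the fingers and washer above 60 N).
It fails at once if something standing around is moved or lifted (more than 30 mm) (distance of any of detergent_jug, softener_bottle, dosing_cup, stain_tub, peg_basket, scrub_brush from where it was at the start of the episode above 0.03 m).
It also fails if it takes over 59 s, if anything falls off the work surface, if the arm or the gripper's body presses on something with over 40 N, if the wrist force passes 120 N, or if a joint passes its speed limit or range.

### The arm

A 6-joint arm with a two-finger parallel gripper is mounted at the origin on the work surface. World frame = base frame: x ahead of the robot, y to its left, z up, the work surface at z = 0. Lengths are in m, angles in rad, forces in N, time in s.
With the tool pointing down it reaches from about 0.35 to 0.775 m from the base axis. Payload 5.5 kg.
Tool frame: the origin (TCP) lies between the finger pads; the fingertips stand 8 mm ahead of it and the grasp point (between the pads) lies 11 mm behind it; z points along the fingers, y is the line along which they close (so a half turn about z gives the same grasp; the last joint's range is limited). The gripper opens to 85 mm and grips with 20 to 120 N. Pads are 22 mm wide; open, the fingers measure 114 mm over their backs; the gripper's body (76 mm by 85 mm) begins 54 mm behind the grasp point. The pads swing forward as they close: fully open they stand 13 mm farther back than shut.
Start: joints at [0.962, 0.313, 0.046, 1.304, 0, 1.431], TCP at [0.26, 0.513, 0.239] pointing down, gripper open.
Joint ranges: [-2.76, 2.76], [-0.86, 1.69], [-1.03, 1.26], [-2.2, 2.34], [-1.47, 1.5], [-3.14, 3.14]. Speed limits (rad/s): [2.57, 2.57, 3.14, 3.14, 3.14, 3.14].

### API

Orientations are given as a unit quaternion [w, x, y, z].
In Python, from workcell import env gives the robot as it stands.
- The arm moves only by the tool move_arm, never from a script. Its argument "moves" is one flat list of numbers, 5 for each row, row after row: the shift along the world's x, y, z in m, then the turn about the world's z in rad, then the finger opening in m, from 0 to 0.0854. A call has 1 to 12 rows; each row is the pose to reach, as a shift and turn from the pose commanded when the call began; what a row does not reach only later rows make up. A row lasts 1/12 s, in which the tool goes at most 41.7 mm and 7.16 degrees, less where a joint would pass 70% of its speed; a pose out of reach is approached as far as the arm can. A call with a gripper value outside its range is refused whole. The fingers move at their own pace and stop on an object; "newtons" is the grip in N (left out, the last holds). Time passes only in rows, so rows that repeat a pose let the fingers close. It gives the time, the measured TCP pose, the force, the opening and the grip force at its end, in the units of the state.
- env.get_state(): the state, without advancing time (a new reading comes with each control period).
- env.read_camera(name): name is "scene" or "top"; returns a dict with "pixels" (384x512x3 uint8, red, green, blue), "camera_matrix" (3x3 intrinsics, pixels), "distortion" ([k1, k2, p1, p2, k3] as OpenCV has them; the pictures are not rectified), "rvec" (rotation vector, rad) and "tvec" (3), from world to camera coordinates, as OpenCV has them. Camera axes: x right, y down, z forward; pixel columns grow to the right and rows downward; lengths in m; the calibration is good to about 2 mm. A picture is of the moment at which its call begins. There is no depth.
- env.hand_in(): hands the job in; it is judged then, once.
The state is a dict: "clock": time; "joint_pos": joint angles; "qvel": joint speeds; "tau": joint torques, N m; "tcp_pos": TCP position; "orientation": TCP orientation; "wrist_force": force on the tool from outside, world axes, zero at the start; "ft_torque": the same for the moment, N m; "finger_gap": finger opening in m; "grip_force": force on a finger pad.
Only numpy, scipy, OpenCV 4.12 (cv2) and the standard library are available. Lean on these libraries where they do the work, as an engineer would, in place of code of your own. Each camera call takes 0.05 s, during which the arm holds its last target. There are 200 camera calls.

## Working session

There is one attempt and no reset: what is moved stays moved. The work goes in short steps, Python scripts to look and compute and a tool call to move; the robot and the scene stay as the last step left them, time stands still between calls to the robot, and variables do not carry over. Pictures are saved under pics/ and viewed, at most 10 in all, crops included, and the job is handed in when it is done.

Besides the shell and the picture viewer there is one more tool, called after ">>>" as name(argument=value, ...) on one line, values as JSON. move_arm: Moves the arm, as the interface text tells. Its arguments: {"type":"object","properties":{"moves":{"type":"array"},"newtons":{"type":"number"}},"required":["moves"]}

```bash
mkdir -p pics
python3 - <<'E'
from workcell import env
import cv2,pickle
d={}
for n in("scene","top"):
    c=env.read_camera(n); d[n]=c
    cv2.imwrite(f"pics/{n}0.png",cv2.resize(c["pixels"][:,:,::-1],(800,600),interpolation=cv2.INTER_CUBIC))
    print(n,c["rvec"],c["tvec"],c["camera_matrix"],c["distortion"])
pickle.dump(d,open("cam0.pkl","wb"))
s=env.get_state();print(s["clock"],s["tcp_pos"],s["orientation"],s["finger_gap"])
E
```

```text
scene [ 2.04780598  0.66690825 -0.38015357] [-0.42781599 -0.08071444  1.78725062] [[457.5063369    0.         261.97867718]
 [  0.         457.5063369  197.54549576]
 [  0.           0.           1.        ]] [-0.16668256  0.          0.          0.          0.        ]
top [ 2.23303316 -2.17007857  0.09752166] [-0.06530045  0.54574862  1.39581194] [[404.21772468   0.         257.29976773]
 [  0.         404.21772468 188.61870218]
 [  0.           0.           1.        ]] [-0.09863603  0.          0.          0.          0.        ]
0.1 [0.2595632  0.51259358 0.23853823] [-2.89792602e-04  2.32287242e-01  9.72646914e-01 -7.30107810e-04] 0.08517231607392137
```

View pics/scene0.png

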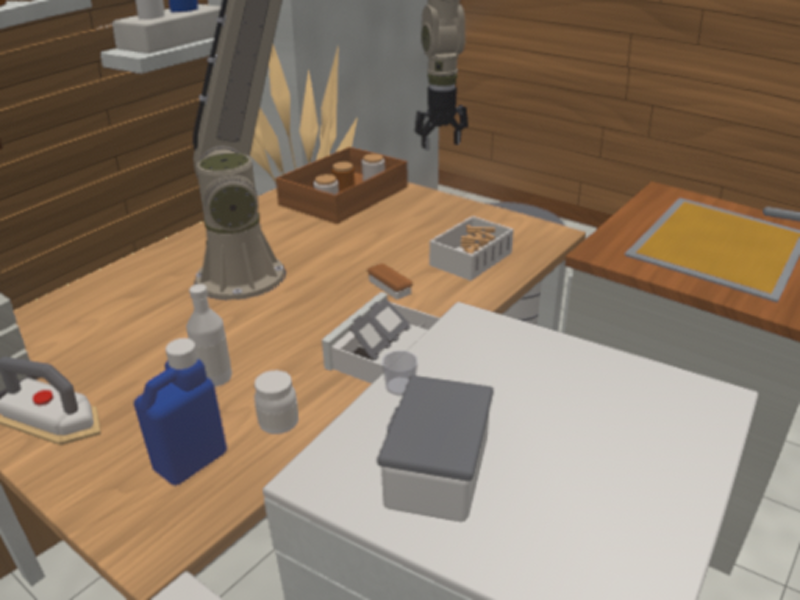

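View pics/top0.png

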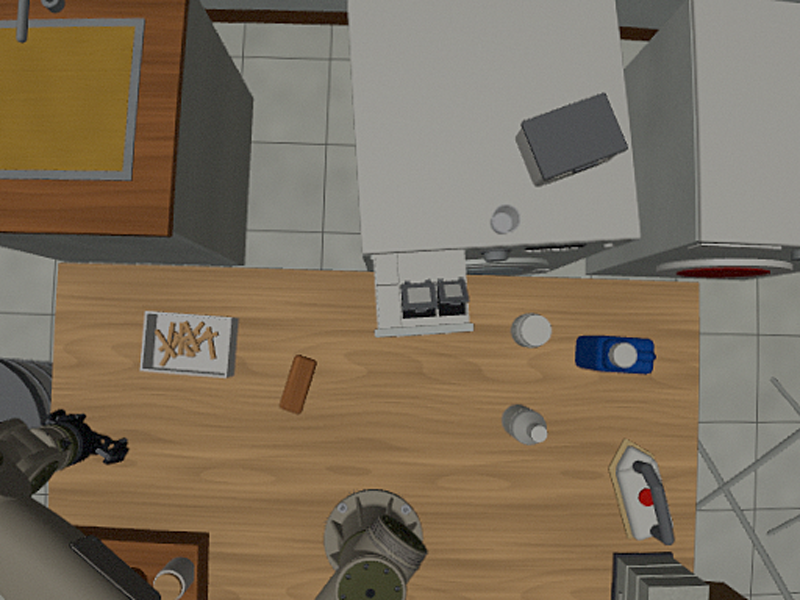

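The scene view shows the drawer at about (380,340) with both lids raised and the cup at (400,372). In the top view the drawer front runs from (376,333) to (473,328), and the lids are near (418,298) and (453,295). Next I'll enlarge both.

Run:
```python
import cv2,pickle
d=pickle.load(open("cam0.pkl","rb"))
t=d["top"]["pixels"][150:222,226:322,::-1]; s=d["scene"]["pixels"][182:254,196:292,::-1]
for n,i in(("t",t),("s",s)): cv2.imwrite(f"pics/{n}c.png",cv2.resize(i,(768,576),interpolation=cv2.INTER_CUBIC))
```

```text
(no output)
```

View pics/tc.png

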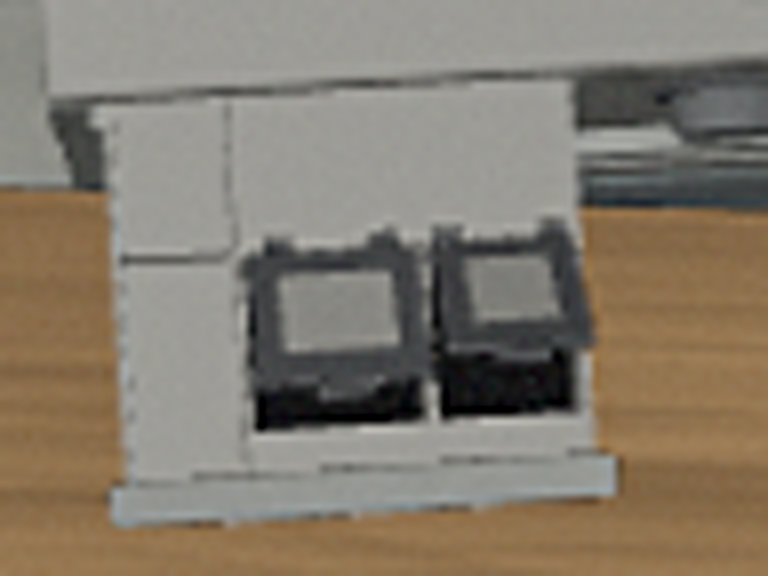

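View pics/sc.png

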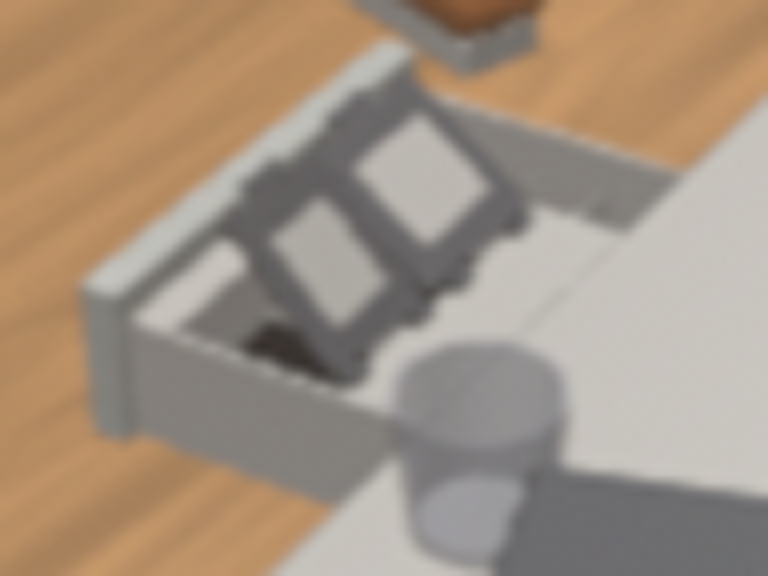

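The crops give panel corners, hinge corners and raised lid edges in both views. I'll fit one model to all of them.

```bash
cat > fit.py <<'E'
import cv2,pickle,numpy as np
from scipy.optimize import least_squares
d=pickle.load(open("cam0.pkl","rb"))
off={"top":(226,150),"scene":(196,182)}
def proj(n,P):
    c=d[n];return cv2.projectPoints(np.array(P,float).reshape(-1,1,3),c["rvec"],c["tvec"],c["camera_matrix"],c["distortion"])[0][:,0]
# features: name -> local function
def lid(cy,w,a,s,r): # s=+-1 side, r along lid
    return [ .110-r*np.cos(a)+2e-3*np.sin(a), cy+s*w/2, .0225+r*np.sin(a)+.002*np.cos(a)]
def model(p):
    x,y,yaw,op,dy,ly,a1,a2,zt=p
    R=np.array([[np.cos(yaw),-np.sin(yaw),0],[np.sin(yaw),np.cos(yaw),0],[0,0,1]])
    O=np.array([x,y,zt])
    F=lambda q: O+R@(np.array([-.004-op,dy,-.057])+np.array(q))
    W=lambda q: O+R@np.array(q)
    m={}
    for s,k in((1,"L"),(-1,"R")):
        m["pi"+k]=F([.018,s*.1045,.035]); m["po"+k]=F([0,s*.1045,.035])
        m["dh"+k]=F(lid(ly,.072,a1,s,0)); m["de"+k]=F(lid(ly,.072,a1,s,.072))
        m["sh"+k]=F(lid(ly-.071,.060,a2,s,0)); m["se"+k]=F(lid(ly-.071,.060,a2,s,.072))
    m["wL"]=W([0,.298,0]);m["wR"]=W([0,-.298,0])
    m["C"]=F([0,0,0]);m["dH"]=F([.11,ly,.0225]);m["sH"]=F([.11,ly-.071,.0225]);m["R"]=R
    return m
obs={"top":dict(piL=(110,488),piR=(612,458),dhL=(248,268),dhR=(418,252),deL=(257,388),deR=(427,378),shL=(435,243),shR=(575,230),seL=(440,352),seR=(592,342),wL=(50,103)),
"scene":dict(piL=(412,65),piR=(125,300),poL=(385,40),poR=(85,283),dhL=(527,215),dhR=(432,285),deL=(400,75),deR=(320,145),shL=(420,300),shR=(345,380),seL=(310,165),seR=(235,220))}
full={"top":dict(wR=(638*.64-.18,239*.64-.18))}
def res(p):
    m=model(p);r=[]
    for n in obs:
        k=list(obs[n]);px=proj(n,[m[i] for i in k])
        o=np.array([obs[n][i] for i in k]);o=(o+.5)/8-.5+off[n]
        r.append((px-o))
        if n in full:
            k=list(full[n]);r.append(proj(n,[m[i] for i in k])-np.array([full[n][i] for i in k]))
    return np.vstack(r)
if __name__=="__main__":
    f=least_squares(lambda p:res(p).ravel(),[.85,0,0,.18,.19,.0,.7,.7,.13],loss="soft_l1")
    print(np.round(f.x,4));print(np.round(res(f.x),1).tolist())
    m=model(f.x)
    for k in m:print(k,np.round(m[k],4).tolist())
E
python3 fit.py
```

```text
[ 0.6488 -0.2545  0.0919  0.1713  0.1771  0.0056  0.683   0.8577  0.1286]
[[-0.7, 0.6], [0.2, 0.2], [-0.7, -1.3], [-0.2, -0.6], [-0.3, 0.0], [0.9, -0.1], [-0.9, 0.3], [-0.4, 0.9], [0.9, 0.1], [0.6, 0.1], [-1.4, 0.4], [1.8, -0.4], [0.9, -1.9], [-1.2, -0.0], [-0.3, -0.2], [-1.1, 0.3], [1.0, -0.9], [0.5, 1.7], [1.4, -0.6], [-1.6, 1.3], [1.2, 0.7], [-0.6, 0.9], [1.1, -2.1], [-1.1, 0.7]]
piL [0.4663, 0.0115, 0.1066]
poL [0.4484, 0.0099, 0.1066]
dhL [0.565, -0.0425, 0.0956]
deL [0.5094, -0.0476, 0.1411]
shL [0.5723, -0.1191, 0.0954]
seL [0.5254, -0.1235, 0.1498]
piR [0.4855, -0.1966, 0.1066]
poR [0.4676, -0.1982, 0.1066]
dhR [0.5716, -0.1142, 0.0956]
deR [0.516, -0.1193, 0.1411]
shR [0.5778, -0.1789, 0.0954]
seR [0.5309, -0.1832, 0.1498]
wL [0.6214, 0.0423, 0.1286]
wR [0.6761, -0.5512, 0.1286]
C [0.458, -0.0942, 0.0716]
dH [0.567, -0.0785, 0.0941]
sH [0.5735, -0.1492, 0.0941]
R [[0.9958, -0.0917, 0.0], [0.0917, 0.9958, 0.0], [0.0, 0.0, 1.0]]
```

>>> move_arm(moves=[0.295,-0.628,0,0.56,0.06,0.295,-0.628,0,0.56,0.06,0.295,-0.628,0,0.56,0.06,0.295,-0.628,0,0.56,0.06,0.295,-0.628,0,0.56,0.06,0.295,-0.628,0,0.56,0.06,0.295,-0.628,0,0.56,0.06,0.295,-0.628,0,0.56,0.06,0.295,-0.628,0,0.56,0.06,0.295,-0.628,0,0.56,0.06,0.295,-0.628,0,0.56,0.06,0.295,-0.628,0,0.56,0.06])

```text
clock: 1.1
tcp_pos: [0.4675, 0.0698, 0.2392]
orientation: [-0.0, -0.046, 0.999, 0.0]
wrist_force: [0.1, 1.2, 0.3]
finger_gap: 0.0598
grip_force: 0.0
```

>>> move_arm(moves=[0.082,-0.175,0,0,0.06,0.082,-0.175,0,0,0.06,0.082,-0.175,0,0,0.06,0.082,-0.175,0,0,0.06,0.082,-0.175,0,0,0.06,0.082,-0.175,0,0,0.06,0.082,-0.175,0,0,0.06,0.082,-0.175,0,0,0.06])

```text
clock: 1.77
tcp_pos: [0.5486, -0.1028, 0.2388]
orientation: [-0.001, -0.045, 0.999, 0.001]
wrist_force: [-0.6, 0.3, 1.2]
finger_gap: 0.0597
grip_force: 0.0
```

Run:
```python
from workcell import env
import cv2
c=env.read_camera("scene")["pixels"][120:270,170:370,::-1]
cv2.imwrite("pics/s1.png",cv2.resize(c,(800,600),interpolation=cv2.INTER_CUBIC))
s=env.get_state();print(s["clock"],s["tcp_pos"],s["wrist_force"])
```

```text
1.8167 [ 0.54860173 -0.10225702  0.23907492] [-0.36491301 -0.36298739  0.10627507]
```

View pics/s1.png

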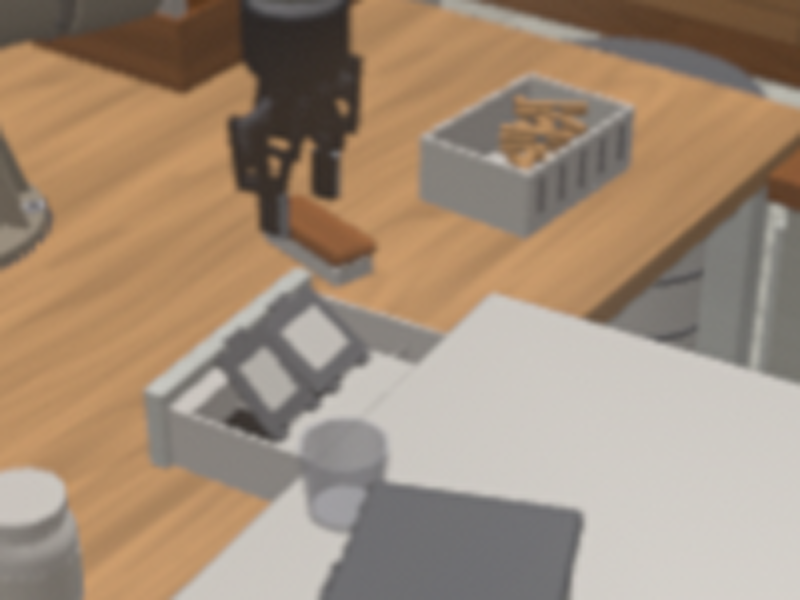

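The gripper is above the drawer with its fingers straddling the midline of the lids, and there is plenty of clearance. I'll go down.

>>> move_arm(moves=[0.006,-0.013,0,0,0.06,0.006,-0.013,-0.025,0,0.06,0.006,-0.013,-0.05,0,0.06,0.006,-0.013,-0.07,0,0.06,0.006,-0.013,-0.085,0,0.06,0.006,-0.013,-0.095,0,0.06,0.006,-0.013,-0.1,0,0.06,0.006,-0.013,-0.105,0,0.06,0.006,-0.013,-0.11,0,0.06,0.006,-0.013,-0.115,0,0.06,0.006,-0.013,-0.12,0,0.06,0.006,-0.013,-0.12,0,0.06])

```text
clock: 2.82
tcp_pos: [0.5552, -0.1163, 0.1188]
orientation: [-0.0, -0.046, 0.999, 0.0]
wrist_force: [-0.0, 0.1, -0.1]
finger_gap: 0.06
grip_force: 0.0
```

>>> move_arm(moves=[0,0,-0.003,0,0.06,0,0,-0.006,0,0.06,0,0,-0.008,0,0.06,0,0,-0.01,0,0.06,0,0,-0.012,0,0.06,0,0,-0.014,0,0.06,0,0,-0.014,0,0.06])

```text
clock: 3.4
tcp_pos: [0.5551, -0.1162, 0.1048]
orientation: [-0.0, -0.046, 0.999, 0.0]
wrist_force: [-0.7, 0.3, 0.3]
finger_gap: 0.0598
grip_force: 0.0
```

Run:
```python
from workcell import env
import cv2
c=env.read_camera("scene")["pixels"][160:250,196:316,::-1]
cv2.imwrite("pics/s2.png",cv2.resize(c,(800,600),interpolation=cv2.INTER_CUBIC))
s=env.get_state();print(s["clock"],s["tcp_pos"],s["wrist_force"])
```

```text
3.45 [ 0.55513008 -0.11615768  0.10499199] [ 0.81130097 -0.56110593 -0.75981871]
```

View pics/s2.png

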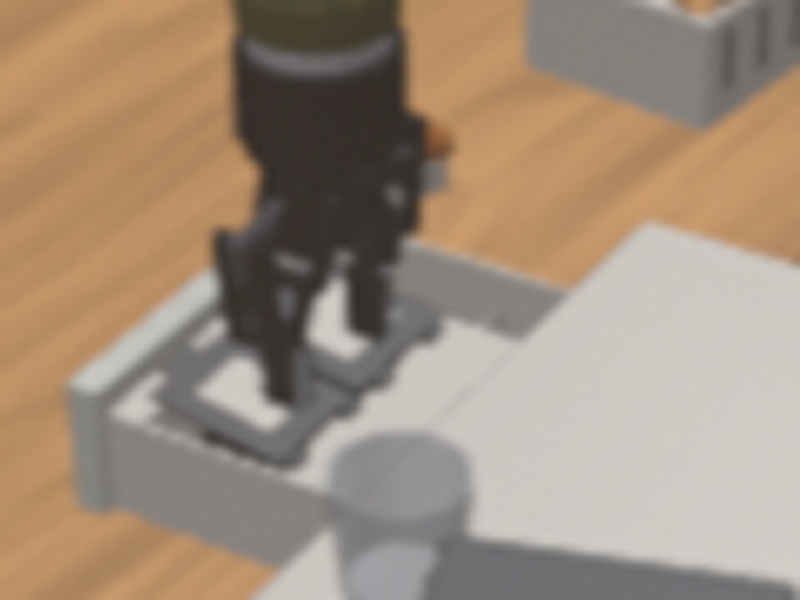

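Both lids have swung almost flat, with the fingertips on them at about (285,395) and (370,330). The drawer is still open. I'll keep pressing until the force rises.

>>> move_arm(moves=[0,0,-0.002,0,0.06,0,0,-0.003,0,0.06,0,0,-0.004,0,0.06,0,0,-0.005,0,0.06,0,0,-0.005,0,0.06])

```text
clock: 3.87
tcp_pos: [0.5553, -0.1162, 0.1005]
orientation: [0.0, -0.046, 0.999, 0.0]
wrist_force: [-0.9, -1.2, 1.6]
finger_gap: 0.0598
grip_force: 1.1
```

>>> move_arm(moves=[0,0,-0.001,0,0.06,0,0,-0.002,0,0.06,0,0,-0.003,0,0.06,0,0,-0.003,0,0.06])

```text
clock: 4.2
tcp_pos: [0.5572, -0.1161, 0.1003]
orientation: [0.003, -0.046, 0.999, -0.0]
wrist_force: [-1.6, 2.8, 16.3]
finger_gap: 0.0602
grip_force: 8.0
```

It has bottomed out at 16 N. I'll lift and back off towards the front.

>>> move_arm(moves=[0,0,-0.003,0,0.06,0,0,0.005,0,0.06,0,0,0.03,0,0.06,0,0,0.07,0,0.06,0,0,0.07,0,0.06,-0.04,0.01,0.07,0,0.06,-0.08,0.02,0.07,0,0,-0.12,0.02,0.07,0,0,-0.15,0.02,0.07,0,0,-0.15,0.02,0.07,0,0,-0.15,0.02,0.07,0,0])

```text
clock: 5.12
tcp_pos: [0.4043, -0.096, 0.1676]
orientation: [0.001, -0.045, 0.999, -0.0]
wrist_force: [0.5, 0.1, -0.9]
finger_gap: 0.0002
grip_force: 0.0
```

Run:
```python
from workcell import env
import cv2,numpy as np
a=env.read_camera("top")["pixels"][150:222,226:322,::-1]
b=env.read_camera("scene")["pixels"][182:254,196:292,::-1]
cv2.imwrite("pics/c2.png",cv2.resize(np.hstack([a,b]),(800,300),interpolation=cv2.INTER_CUBIC))
s=env.get_state();print(s["clock"],s["tcp_pos"],s["wrist_force"])
```

```text
5.2167 [ 0.40660059 -0.09674573  0.16789787] [-0.47431118  0.05675463  0.15961084]
```

View pics/c2.png

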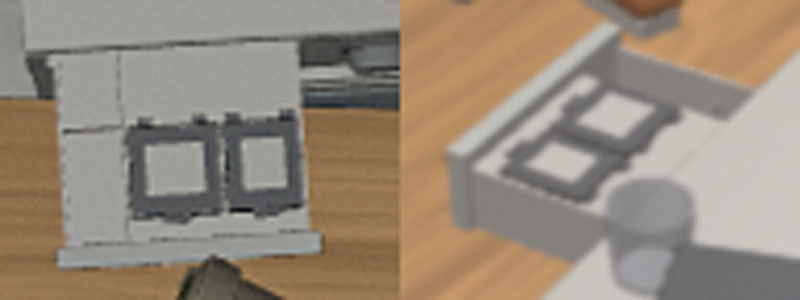

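Both lids look flat. I'll press again nearer the front edge for margin.

>>> move_arm(moves=[0.03,-0.005,0,0,0.06,0.06,-0.01,0,0,0.06,0.09,-0.02,0,0,0.06,0.12,-0.022,0,0,0.06,0.12,-0.022,0,0,0.06,0.12,-0.022,-0.03,0,0.06,0.12,-0.022,-0.055,0,0.06,0.12,-0.022,-0.062,0,0.06,0.12,-0.022,-0.066,0,0.06,0.12,-0.022,-0.069,0,0.06,0.12,-0.022,-0.071,0,0.06,0.12,-0.022,-0.071,0,0.06])

```text
clock: 6.22
tcp_pos: [0.5279, -0.1172, 0.1002]
orientation: [0.003, -0.046, 0.999, 0.001]
wrist_force: [0.3, 7.7, 14.8]
finger_gap: 0.06
grip_force: 7.3
```

>>> move_arm(moves=[0,0,0.01,0,0.06,0,0,0.04,0,0.06,0,0,0.07,0,0.06,-0.035,0.005,0.07,0,0.03,-0.07,0.01,0.07,0,0,-0.1,0.015,0.07,0,0,-0.125,0.02,0.07,0,0,-0.125,0.02,0.07,0,0,-0.125,0.02,0.04,0,0,-0.125,0.02,0.01,0,0,-0.125,0.02,-0.01,0,0,-0.125,0.02,-0.01,0,0])

```text
clock: 7.22
tcp_pos: [0.3987, -0.0975, 0.0841]
orientation: [-0.002, -0.046, 0.999, 0.001]
wrist_force: [-0.9, -1.0, 0.3]
finger_gap: -0.0
grip_force: 0.0
```

>>> move_arm(moves=[0.014,0.001,0,0,0,0.028,0.003,0,0,0,0.042,0.004,0,0,0,0.054,0.005,0,0,0,0.066,0.006,0,0,0,0.08,0.007,0,0,0,0.094,0.009,0,0,0,0.108,0.01,0,0,0,0.122,0.011,0,0,0,0.136,0.012,0,0,0,0.15,0.014,0,0,0,0.16,0.015,0,0,0])

```text
clock: 8.22
tcp_pos: [0.5619, -0.0838, 0.0882]
orientation: [0.0, -0.046, 0.999, -0.001]
wrist_force: [-1.9, -3.0, 1.8]
finger_gap: 0.0002
grip_force: 1.6
```

Contact shows a steady force of about 3 N, which matches the drawer's friction. About 55 mm is left, so I'll slow down.

>>> move_arm(moves=[0.008,0.001,0,0,0,0.016,0.0015,0,0,0,0.022,0.002,0,0,0,0.028,0.0025,0,0,0,0.033,0.003,0,0,0,0.037,0.0035,0,0,0,0.041,0.004,0,0,0,0.044,0.004,0,0,0,0.047,0.0045,0,0,0,0.049,0.0045,0,0,0])

```text
clock: 9.05
tcp_pos: [0.6095, -0.0786, 0.0863]
orientation: [-0.0, -0.046, 0.999, 0.0]
wrist_force: [-2.6, 0.4, 1.6]
finger_gap: 0.0003
grip_force: 1.3
```

>>> move_arm(moves=[0.0015,0,0,0,0,0.003,0,0,0,0,0.0045,0,0,0,0,0.006,0.0005,0,0,0,0.006,0.0005,0,0,0])

```text
clock: 9.47
tcp_pos: [0.6155, -0.0782, 0.0862]
orientation: [0.0, -0.046, 0.999, 0.0]
wrist_force: [-1.7, 0.7, 0.2]
finger_gap: 0.0002
grip_force: 0.7
```

>>> move_arm(moves=[0.001,0,0,0,0,0.002,0,0,0,0,0.003,0,0,0,0,0.003,0,0,0,0])

```text
clock: 9.8
tcp_pos: [0.6174, -0.078, 0.0862]
orientation: [-0.001, -0.046, 0.999, 0.0]
wrist_force: [-4.2, 0.8, 3.0]
finger_gap: -0.0001
grip_force: 2.4
```

>>> move_arm(moves=[0.001,0,0,0,0,0.002,0,0,0,0,0.003,0,0,0,0,0.003,0,0,0,0])

```text
clock: 10.13
tcp_pos: [0.6174, -0.078, 0.0862]
orientation: [-0.004, -0.045, 0.999, 0.0]
wrist_force: [-13.4, -0.1, 8.7]
finger_gap: -0.0
grip_force: 6.8
```

The hard stop was reached, with 13 N and no further travel, where the fit predicted it. I'll back off gently, rise and look.

>>> move_arm(moves=[-0.005,0,0,0,0,-0.02,-0.002,0,0,0,-0.05,-0.005,0,0,0,-0.08,-0.008,0,0,0,-0.11,-0.01,0,0,0,-0.14,-0.012,0.03,0,0,-0.17,-0.015,0.06,0,0,-0.2,-0.018,0.09,0,0,-0.2,-0.018,0.1,0,0,-0.2,-0.018,0.1,0,0])

```text
clock: 10.97
tcp_pos: [0.4229, -0.0975, 0.1903]
orientation: [0.004, -0.045, 0.999, -0.002]
wrist_force: [1.0, -0.4, -0.4]
finger_gap: -0.0001
grip_force: 0.0
```

Run:
```python
from workcell import env
import cv2,numpy as np
a=env.read_camera("top")["pixels"][110:290,60:440,::-1]
cv2.imwrite("pics/c3.png",cv2.resize(a,(800,379),interpolation=cv2.INTER_CUBIC))
s=env.get_state();print(s["clock"],s["tcp_pos"],s["wrist_force"])
```

```text
11.0167 [ 0.42315259 -0.09732059  0.18851027] [-0.07374207 -0.22949293  0.75255912]
```

View pics/c3.png

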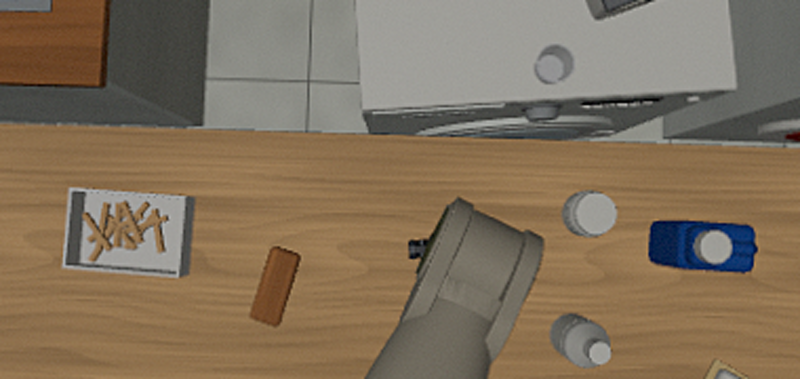

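The drawer is flush at about (440,115) and the bystanders haven't moved: basket (128,230), brush (275,285), tub (590,213), cup (553,65). I'll hand in.

```bash
python3 -c "
from workcell import env
print(env.hand_in())"
```

```text
the job is handed in; nothing more can be done
None
```

Both lids were pressed flat, then the drawer was pushed gently to its hard stop. The bystanders looked unmoved in the last picture, and the job is handed in; no verdict was returned.

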